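Cap the paint pot with the cam-arm coupling

ROBOT

A 6-joint arm with a two-finger parallel gripper is mounted at the origin on the work surface. World frame = base frame: x ahead of the robot, y to its left, z up, the work surface at z = 0. Lengths are in m, angles in rad, forces in N, time in s.
With the tool pointing down it reaches from about 0.35 to 0.85 m from the base axis. Payload 8.1 kg.
Tool frame: the origin (TCP) lies at the very end of the fingers, on their centre line; the grasp point (between the pads) lies 19 mm behind it; z points along the fingers, y is the line along which they close (so a half turn about z gives the same grasp; the last joint's range is limited). The gripper opens to 93 mm and grips with 3 to 60 N. Pads are 15 mm wide; open, the fingers measure 128 mm over their backs; the gripper's body (75 mm by 188 mm) begins 65 mm behind the grasp point.
Start: joints at [1.087, 0.13, 1.488, -0, 1.523, -0.085], TCP at [0.233, 0.553, 0.219] pointing down, gripper open.
Joint ranges: [-2.96, 2.96], [-0.89, 2.26], [0.02, 2.5], [-1.34, 4.48], [0, 2.73], [-2.66, 2.66]. Speed limits (rad/s): [2.39, 2.39, 2.79, 3.14, 3.14, 3.14].

INTERFACE

Orientations are given as a rotation vector (axis times angle).
In Python, from plant import robot gives the robot as it stands. The module is installed in compiled form; this text tells all that it offers.
- The arm moves only by the tool play_rows, never from a script. Its argument "increments" is text: rows parted by semicolons, each of 5 numbers parted by spaces: the shift along the tool's x, y, z in mm, then the turn about the tool's z in degrees, then the closure, from -1 (fully open) to 1 (shut). In form: dx dy dz yaw claw; .... A call has 1 to 20 rows; each row is the pose to reach, as a shift and turn from the pose commanded when the call began, along the tool's axes at that moment; what a row does not reach only later rows make up. A row lasts 1/10 s, in which the tool goes at most 50 mm and 8.59 degrees, less where a joint would pass 70% of its speed; a pose out of reach is approached as far as the arm can. A call with a gripper value outside its range is refused whole. The fingers move at their own pace and stop on an object; "force" is the grip in N (left out, the last holds). Time passes only in rows, so rows that repeat a pose let the fingers close. It gives the time, the measured TCP pose, the force, the opening and the grip force at its end, in the units of the state.
- robot.read_state(): the state, without advancing time (a new reading comes with each control period).
- robot.read_camera(name): name is "scene" or "top" or "wrist"; returns the picture (400x640x3 uint8, blue, green, red); there is no depth.
- robot.calibration(name): a dict with "vertical_fov" (degrees; the focal length in pixels is half the picture's height over the tangent of half this angle, whatever the lens; pixels are square), "cx", "cy" (the principal point, pixels), "D" ([k1, k2, p1, p2, k3] as OpenCV has them; the pictures are not rectified), "rvec" (rotation vector, rad) and "tvec" (3), from world to camera coordinates, as OpenCV has them. Camera axes: x right, y down, z forward; pixel columns grow to the right and rows downward; lengths in m; the calibration is good to about 2 mm. A picture is of the moment at which its call begins: read the wrist's pose just before it. calibration takes no time and is no camera call; for the wrist camera it gives the pose at the moment of the call.
- robot.close_job(): hands the job in; it is judged then, once.
Trained networks look in the newest picture that a camera, given by its name, has taken for a name from the list of things; names that differ only in an ending like _2 or _b are one class to them, and where a whole thing is asked for, a point or a joint stands for the part that bears it (a point fixed in the world has none). Each returns a list of dicts, best first, with "conf" (0 to 1); they miss things now and then, are a little off and sometimes report something else, mostly with a low value. They report only what shows in the picture. A call takes as long as a camera call.
- robot.recognise(camera, query): "centre" ([x, y, z] in m, in world coordinates, good to about 4 mm: the middle of the surface that is visible of it).
- robot.regions_of(camera, query): "pixels" (400x640 bool, what is visible of it).
- robot.landmark_of(camera, query): "centre" ([x, y, z] in m, in world coordinates, good to about 4 mm: a listed point, or the origin of a listed thing).
The state is a dict: "t": time; "q": joint angles; "dq": joint speeds; "joint_torque": joint torques, N m; "tool_pos": TCP position; "orientation": TCP orientation; "force": force on the tool from outside, world axes, zero at the start; "wrist_torque": the same for the moment, N m; "opening": finger opening in m; "gripper_force": force on a finger pad.
Only numpy, scipy, OpenCV 4.12 (cv2) and the standard library are available. Lean on these libraries where they do the work, as an engineer would, in place of code of your own. Each camera call takes 0.05 s, during which the arm holds its last target. There are 200 camera calls.

TASK

Close the filler neck of the green paint pot: put the blank coupling with the blue square grip on the neck and push it straight down until it is firmly home, feeling for the stop without crushing the seal; then swing its two cam arms, one after the other, all the way down so that they lock, without forcing them. Let go and leave the other things on the bench alone.

Things in the scene. Friction and masses are not known exactly. Their poses are not given: they have to be found in the camera images.
- pot: green paint pot, 152 dia, aluminium lid 170 dia with six bolts, fixed to the bench; origin under its centre. From the lid top (110 mm up) rises the vertical aluminium filler neck: pipe 32 dia, lower land 44.4 dia, groove 32 dia and 14 high, top land 44.4 dia and 10 thick with a 3 mm chamfer. On the top land sits the black rubber seal, a plug 33 dia standing 11 mm proud
- neck_foot (a point): middle of the pot's flat lid top, on the neck's axis (z up). The neck is screwed in to a different depth every time, which is NOT measured: the top land's upper face is anywhere from 80 to 98 mm above this point, the free seal's top 91 to 109 mm, and the coupling's mouth, once home, 47 to 65 mm above it. Find it by feel
- seal (a joint): how far the rubber seal is pushed down (m): 0 free, 0.009 home (hard stop); home means more than 0.0075. It moves stiffly, starts at about 10 N, takes 17 N near the end, then stops firmly; it stays where it is pushed. More than 42 N on it crushes it
- coupling_boss (a point): centre of the coupling's square blue grip, a boss 30 x 30 mm with sides along this frame's x and y, from 44 to 76 mm above the coupling's mouth; this point is 60 mm above the mouth. z is the coupling's axis, up. Grip it along y, fingertips clear of the cup's top (44 mm above the mouth). The cam arms stand out along +x (red) and -x (yellow)
- coupling_mouth (a point): centre of the coupling's mouth (lower rim), axes as coupling_boss. The coupling is an aluminium cup 58 dia, 44 high, standing mouth down on the bench, 0.4 to 0.6 kg; bore 46.8 dia, 35 mm deep. It may sit on the neck at any yaw
- cam_a (a joint): the red cam arm, on the coupling's +x side; hinge pin 33 mm from the coupling's axis, 27 mm above the mouth. 0: arm points out and 30 degrees UP from level; 1.571: 60 degrees BELOW level, locked (stop 1.60). Starts 0 to 0.3. Stiff hinge: stays where left, takes 3 to 10 N at the pad. If the coupling is not home its brass cam jams on the neck and it will not lock. Over 40 N of finger force bends it
- cam_b (a joint): the yellow cam arm, on the coupling's -x side; hinge pin 33 mm from the coupling's axis, 27 mm above the mouth. 0: arm points out and 30 degrees UP from level; 1.571: 60 degrees BELOW level, locked (stop 1.60). Starts 0 to 0.3. Stiff hinge: stays where left, takes 3 to 10 N at the pad. If the coupling is not home its brass cam jams on the neck and it will not lock. Over 40 N of finger force bends it
- cam_a_pad (a point): point in the middle of the red arm's thickness, 50 mm from its hinge pin, where it is pushed; the arm is a flat bar 14 wide, 5 thick, ending 12 mm beyond
- cam_b_pad (a point): the same point on the yellow arm
- tin_green: bystander, leave alone: green paint tin, 100 dia x 105 high mm, origin at the centre of its underside
- tin_red: bystander, leave alone: red paint tin, 86 dia x 95 high mm, origin at the centre of its underside
- thinner: bystander, leave alone: yellow can of thinner, 72 dia x 105 high mm, origin at the centre of its underside
- tape: bystander, leave alone: roll of masking tape lying flat, 100 dia x 36 high mm, origin at the centre of its underside
- spare_seal: bystander, leave alone: spare flat rubber ring, 48 dia x 8 high, lying flat mm, origin at the centre of its underside
- bung: bystander, leave alone: brass threaded bung with a hexagon head, 42 dia x 26 high mm, origin at the centre of its underside
- wrench: bystander, leave alone: steel wrench lying flat
- brush: bystander, leave alone: paint brush lying flat

How it is judged:
On the way, in this order (a step that is already met when the one before it is completed fails the run):
1. the coupling is pushed home on the neck (seal pushed in more than 7.5 mm) while both arms are still up (value of joint seal above 0.0075 m and horizontal distance between coupling_mouth and neck_foot below 0.005 m and angle between coupling_mouth's own z axis and vertical below 0.1 rad and z of coupling_mouth in the frame of neck_foot between 0.04 and 0.07 m and value of joint each of cam_a, cam_b below 0.75 rad), for 0.2 s.
2. one cam arm is down while the other is still up, the coupling still on the neck (horizontal distance between coupling_mouth and neck_foot below 0.012 m and z of coupling_mouth in the frame of neck_foot between 0.04 and 0.075 m and ((value of joint cam_a above 1.42 rad and value of joint cam_b below 0.75 rad) or (value of joint cam_b above 1.42 rad and value of joint cam_a below 0.75 rad))), for 0.2 s.
3. both cam arms are down (value of joint seal above 0.0075 m and horizontal distance between coupling_mouth and neck_foot below 0.005 m and angle between coupling_mouth's own z axis and vertical below 0.1 rad and z of coupling_mouth in the frame of neck_foot between 0.04 and 0.07 m and value of joint each of cam_a, cam_b above 1.42 rad), for 0.2 s.
At the end, for the whole second after the job is handed in: The coupling sits home on the neck (seal pushed in more than 7.5 mm, mouth within 5 mm of the neck's axis, tilted less than 0.10 rad), both cam arms are down (more than 1.42 rad) and everything is at rest (all of step 3 and linear speed of coupling below 0.01 m/s); the robot touches nothing.
It fails at once if the seal is crushed: the coupling is pressed on the neck with more than 42 N while its arms are up (contact force between coupling and pot above 42 N and value of joint each of cam_a, cam_b below 0.75 rad).
It fails at once if a cam arm is forced with more than 40 N (contact force between the fingers and cam_a above 40 N or contact force between the fingers and cam_b above 40 N).
It fails at once if a bystander is moved by more than 25 mm (distance of any of tin_green, tin_red, thinner, tape, spare_seal, bung, wrench, brush from where it was at the start of the episode above 0.025 m).
It also fails if it takes over 72 s, if anything falls off the work surface, if the arm or the gripper's body presses on something with over 40 N, if the wrist force passes 120 N, or if a joint passes its speed limit or range.

## Working session

There is one attempt and no reset: what is moved stays moved. The work goes in short steps, Python scripts to look and compute and a tool call to move; the robot and the scene stay as the last step left them, time stands still between calls to the robot, and variables do not carry over. Pictures are saved under pics/ and viewed, at most 10 in all, crops included, and the job is handed in when it is done.

Besides the shell and the picture viewer there is one more tool, called as name(argument=value, ...), one argument or row to a line, values as JSON. play_rows: Moves the arm, as the interface text tells. Its arguments: {"type":"object","properties":{"increments":{"type":"string"},"force":{"type":"number"}},"required":["increments"]}

```bash
mkdir -p pics; cat > look.py <<'E'
from plant import robot
import cv2, numpy as np
def lm(cams, qs):
    for c in cams:
        for q in qs:
            print(c,q,[(np.round(np.array(d["centre"])*1000).tolist(),round(d["conf"],2)) for d in robot.landmark_of(c,q)[:2]])
E
python3 - <<'E'
from look import *
a=robot.read_camera("scene");b=robot.read_camera("top")
cv2.imwrite("pics/s.png",a);cv2.imwrite("pics/t.png",b)
lm(["scene","top"],["neck_foot","coupling_boss","coupling_mouth","cam_a_pad","cam_b_pad"])
s=robot.read_state();print(s["t"],s["tool_pos"],s["orientation"],s["force"],s["opening"])
E
```

```text
scene neck_foot [([529.0, -168.0, 110.0], 0.72)]
scene coupling_boss [([516.0, 228.0, 59.0], 0.77)]
scene coupling_mouth [([514.0, 227.0, -3.0], 0.73)]
scene cam_a_pad [([434.0, 234.0, 42.0], 0.51)]
scene cam_b_pad [([531.0, -170.0, -4.0], 0.7), ([594.0, 218.0, 49.0], 0.62)]
top neck_foot [([531.0, -166.0, 110.0], 0.73), ([573.0, 422.0, -0.0], 0.53)]
top coupling_boss [([514.0, 229.0, 59.0], 0.55)]
top coupling_mouth [([516.0, 221.0, 3.0], 0.86)]
top cam_a_pad [([439.0, 234.0, 38.0], 0.44)]
top cam_b_pad [([592.0, 221.0, 44.0], 0.52), ([515.0, 221.0, 5.0], 0.49)]
0.6 [0.23298842 0.55294953 0.21866682] [6.22243967e-01 3.07933974e+00 1.11878804e-04] [ 0.07984791 -0.37322073  0.26689817] 0.09267908264353389
```

View pics/s.png

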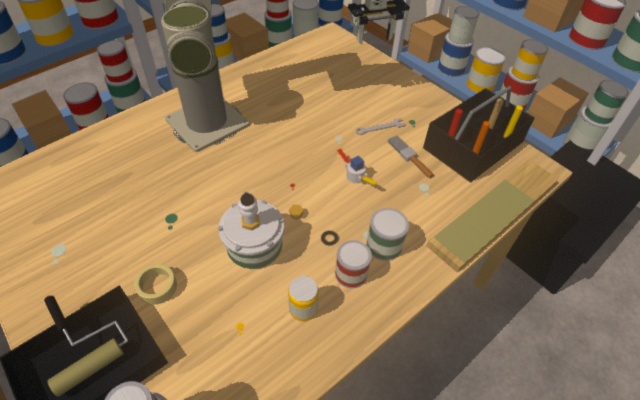

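View pics/t.png

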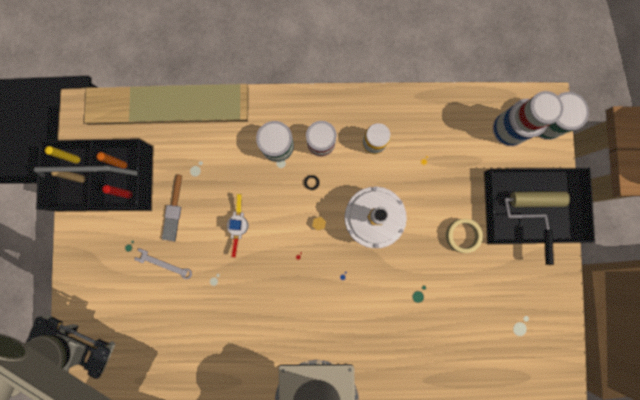

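play_rows(
  increments="-387 -192 0 -18 -1;-387 -192 0 -18 -1;-387 -192 0 -18 -1;-387 -192 0 -18 -1;-387 -192 0 -18 -1;-387 -192 0 -18 -1;-387 -192 0 -18 -1;-387 -192 0 -18 -1;-387 -192 0 -18 -1;-387 -192 0 -18 -1;-387 -192 0 -18 -1;-387 -192 0 -18 -1",
  force=30,
)

```text
t: 1.8
tool_pos: [0.5144, 0.2266, 0.2186]
orientation: [-0.132, -3.138, -0.001]
force: [-0.2, 0.5, 0.9]
opening: 0.0928
gripper_force: 0.0
```

```bash
cat >> look.py <<'E'
from scipy.spatial.transform import Rotation as R
def st():
    s=robot.read_state();M=R.from_rotvec(s["orientation"]).as_matrix()
    print("t",round(s["t"],2),"tcp",np.round(np.array(s["tool_pos"])*1000,1),"xang",round(np.degrees(np.arctan2(M[1,0],M[0,0])),2),"yang",round(np.degrees(np.arctan2(M[1,1],M[0,1])),2),"z",np.round(M[:,2],3),"F",np.round(s["force"],1),"T",np.round(s["wrist_torque"],2),"op",round(s["opening"]*1000,1),round(s["gripper_force"],1))
    return s,M
E
python3 - <<'E'
from look import *
st()
a=robot.read_camera("wrist");cv2.imwrite("pics/w.png",a)
lm(["wrist"],["coupling_boss","coupling_mouth","cam_a_pad","cam_b_pad"])
c=robot.calibration("wrist");print(c); print(-R.from_rotvec(np.ravel(c["rvec"])).as_matrix().T@np.ravel(c["tvec"]))
E
```

```text
t 1.8 tcp [514.4 226.6 218.6] xang 175.19 yang 85.19 z [-0.  0. -1.] F [-0.2  0.5  0.9] T [ 0.02 -0.01  0.01] op 92.8 0.0
wrist coupling_boss [([516.0, 227.0, 60.0], 0.58)]
wrist coupling_mouth []
wrist cam_a_pad [([434.0, 232.0, 42.0], 0.7)]
wrist cam_b_pad [([590.0, 214.0, 50.0], 0.85)]
{'vertical_fov': 62.89566967772689, 'cx': 324.6603569695437, 'cy': 202.2684048092501, 'D': array([-0.01767984,  0.        ,  0.        ,  0.        ,  0.        ]), 'rvec': array([-2.15309716, -1.98340217, -0.27679854]), 'tvec': array([-0.26817079, -0.50741051,  0.25568324])}
[0.4391863  0.23241891 0.38451496]
```

View pics/w.png

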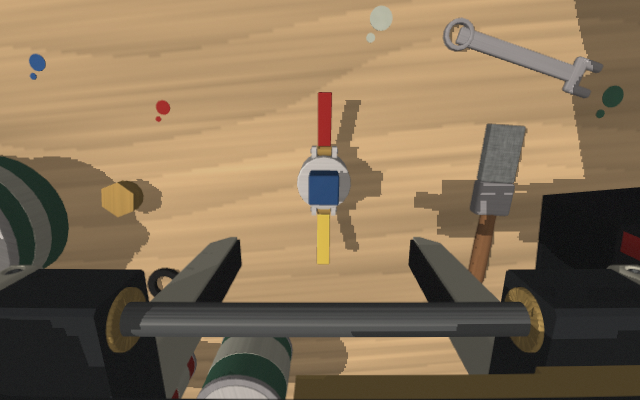

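```bash
cat >> look.py <<'E'
def ray(cam,uv,z):
    c=robot.calibration(cam);f=200/np.tan(np.radians(c["vertical_fov"]/2))
    K=np.array([[f,0,c["cx"]],[0,f,c["cy"]],[0,0,1]])
    p=cv2.undistortPoints(np.array([[uv]],float),K,np.array(c["D"]))[0,0]
    M=R.from_rotvec(np.ravel(c["rvec"])).as_matrix();o=-M.T@np.ravel(c["tvec"]);d=M.T@np.array([p[0],p[1],1])
    return (o+d*(z-o[2])/d[2])*1000
E
python3 - <<'E'
from look import *
a=cv2.imread("pics/w.png").astype(int);b,g,r=a[...,0],a[...,1],a[...,2]
roi=np.zeros(b.shape,bool);roi[85:275,285:365]=1
for n,m,z in(("blue",(b>r+50)&(b>g+20),.076),("red",(r>g+70)&(r>b+70),.04),("yel",(r>b+70)&(g>b+70)&(r>180)&(g>150),.04)):
    m=m&roi;ys,xs=np.nonzero(m);print(n,len(xs),xs.min(),xs.max(),ys.min(),ys.max())
    if n=="blue":
        mb=m.astype(np.uint8); rc=cv2.minAreaRect(cv2.findContours(mb,0,1)[0][0]);print(rc)
        ma=m&(b>(b[m].max()+b[m].min())/2);
        ys2,xs2=np.nonzero(ma);print("bright",len(xs2),xs2.min(),xs2.max(),ys2.min(),ys2.max(),ray("wrist",(xs2.mean(),ys2.mean()),.076))
    else: print(ray("wrist",(xs.mean(),ys.mean()),.045))
E
```

```text
blue 810 309 337 176 203
((323.0, 189.5), (27.0, 28.0), 90.0)
bright 764 309 337 177 203 [513.53571305 224.9377735   76.        ]
red 697 318 331 92 145
[447.5417279  231.70444624  45.        ]
yel 590 317 328 214 263
[576.97395601 219.2847149   45.        ]
```

play_rows(
  increments="0 0 50 0.5 -1;0 0 100 0.5 -1;0 0 140 0.5 -1;0 0 160 0.5 -1;0 0 169 0.5 -1;0 0 169 0.5 -1;0 0 169 0.5 1;0 0 169 0.5 1;0 0 169 0.5 1;0 0 169 0.5 1;0 0 169 0.5 1;0 0 169 0.5 1;0 0 169 0.5 1;0 0 169 0.5 1",
  force=60,
)

```text
t: 3.45
tool_pos: [0.515, 0.2257, 0.0496]
orientation: [-0.147, -3.138, 0.0]
force: [0.2, 0.9, -0.2]
opening: 0.0332
gripper_force: 0.0
```

```bash
python3 -c "
from look import *
st()"
```

```text
t 3.45 tcp [515.  225.7  49.6] xang 174.65 yang 84.65 z [-0. -0. -1.] F [ 0.2  0.9 -0.2] T [-0.03 -0.01 -0.02] op 33.2 0.0
```

play_rows(
  increments="0 0 0 0 1;0 0 0 0 1;0 0 0 0 1;0 0 0 0 1;0 0 -30 0 1;0 0 -80 0 1;0 0 -130 0 1;0 0 -180 0 1;0 0 -230 0 1;0 0 -250 0 1;0 0 -250 0 1",
)

```text
t: 4.55
tool_pos: [0.5166, 0.2263, 0.3037]
orientation: [0.146, 3.132, 0.004]
force: [0.6, -0.8, -4.9]
opening: 0.0299
gripper_force: 60.0
```

```bash
python3 - <<'E'
from look import *
st()
for c in("scene","top"):
    for i in range(3):
        robot.read_camera(c); lm([c],["neck_foot","pot"])
robot.read_camera("wrist"); lm(["wrist"],["coupling_boss","coupling_mouth"])
E
```

```text
t 4.55 tcp [516.6 226.3 303.7] xang 174.66 yang 84.66 z [ 0.006  0.002 -1.   ] F [ 0.6 -0.8 -4.9] T [ 0.03 -0.05  0.06] op 29.9 60.0
scene neck_foot [([529.0, -165.0, 109.0], 0.88)]
scene pot [([531.0, -171.0, -5.0], 0.68)]
scene neck_foot [([530.0, -168.0, 109.0], 0.75)]
scene pot [([399.0, 453.0, 0.0], 0.73), ([531.0, -170.0, -4.0], 0.61)]
scene neck_foot [([530.0, -166.0, 106.0], 0.82)]
scene pot [([532.0, -170.0, -3.0], 0.75), ([641.0, 10.0, 2.0], 0.74)]
top neck_foot [([528.0, -168.0, 109.0], 0.57), ([515.0, -15.0, 1.0], 0.36)]
top pot [([528.0, -172.0, -2.0], 0.56)]
top neck_foot []
top pot [([527.0, -169.0, -4.0], 0.9), ([400.0, 452.0, -0.0], 0.19)]
top neck_foot [([528.0, -166.0, 107.0], 0.95), ([760.0, -18.0, -2.0], 0.36)]
top pot [([530.0, -169.0, 109.0], 0.73), ([527.0, -172.0, -0.0], 0.65)]
wrist coupling_boss [([515.0, 227.0, 311.0], 0.84)]
wrist coupling_mouth []
```

play_rows(
  increments="-4 -30 0 0 1;-9 -70 0 0 1;-15 -115 0 0 1;-21 -160 0 0 1;-27 -205 0 0 1;-33 -250 0 0 1;-39 -295 0 0 1;-44 -335 0 0 1;-48 -365 0 0 1;-50 -383 0 0 1;-51 -391 0 0 1;-51 -391 0 0 1;-51 -391 0 0 1;-51 -391 0 0 1",
)

```text
t: 7.0
tool_pos: [0.5295, -0.1671, 0.2997]
orientation: [0.144, 3.138, 0.0]
force: [-0.5, 0.6, -4.1]
opening: 0.0298
gripper_force: 60.0
```

```bash
python3 - <<'E'
from look import *
st()
a=robot.read_camera("wrist");cv2.imwrite("pics/w2.png",a)
lm(["wrist"],["neck_foot","pot","coupling_boss","coupling_mouth"])
robot.read_camera("wrist");lm(["wrist"],["neck_foot","pot","coupling_boss","coupling_mouth"])
robot.read_camera("scene");lm(["scene"],["neck_foot","coupling_boss","coupling_mouth"])
E
```

```text
t 7.0 tcp [ 529.5 -167.1  299.7] xang 174.73 yang 84.73 z [ 0.  0. -1.] F [-0.5  0.6 -4.1] T [ 0.04  0.02 -0.01] op 29.8 60.0
wrist neck_foot [([529.0, -169.0, 109.0], 0.84)]
wrist pot [([531.0, -166.0, 3.0], 0.87)]
wrist coupling_boss [([530.0, -170.0, 310.0], 0.69)]
wrist coupling_mouth []
wrist neck_foot [([527.0, -168.0, 110.0], 0.7)]
wrist pot [([532.0, -168.0, 2.0], 0.87)]
wrist coupling_boss [([528.0, -166.0, 308.0], 0.9)]
wrist coupling_mouth []
scene neck_foot [([530.0, -166.0, 111.0], 0.83)]
scene coupling_boss [([529.0, -166.0, 311.0], 0.84), ([641.0, 8.0, 0.0], 0.71)]
scene coupling_mouth [([528.0, -166.0, 250.0], 0.6)]
```

View pics/w2.png

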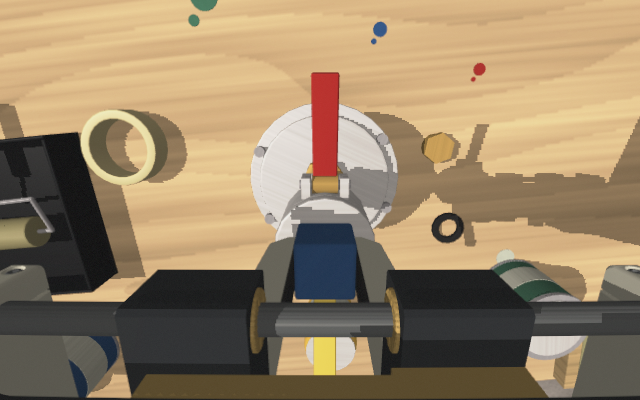

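```bash
python3 - <<'E'
from look import *
a=cv2.imread("pics/w2.png").astype(int)
P=[]
for u in((251,172),(398,172),(325,103)):
    p=ray("wrist",u,.11);P.append(p);print(p)
m=(P[0]+P[1])/2;print(m,np.linalg.norm(P[0]-P[1])/2,np.linalg.norm(P[2]-m))
s,M=st();print("tool-frame offset to estimate via lid top", M.T@(P[2]-np.array(s["tool_pos"])*1000))
for z in (.375,.376):print(ray("wrist",(325,224),.326),ray("wrist",(325,298),.326))
E
```

```text
[ 512.16812339 -248.09199573  110.        ]
[527.13580374 -86.8465719  110.        ]
[ 447.20685312 -160.26274304  110.        ]
[ 519.65196356 -167.46928381  110.        ] 80.969312333756 72.80266654881947
t 7.7 tcp [ 529.3 -168.4  299.6] xang 174.64 yang 84.64 z [-0.  0. -1.] F [-0.6 -0.  -4.6] T [0.11 0.05 0.01] op 29.3 60.0
tool-frame offset to estimate via lid top [ 82.52189254   0.39092698 189.62762844]
[ 503.54418456 -166.02276025  326.        ] [ 541.3047744  -169.50561307  326.        ]
[ 503.54418456 -166.02276025  326.        ] [ 541.3047744  -169.50561307  326.        ]
```

play_rows(
  increments="0 0 10 0 1;0 0 25 0 1;0 0 35 0 1;0 0 38 0 1;0 0 40 0 1;0 0 42 0 1;0 0 42 0 1",
)

```text
t: 8.4
tool_pos: [0.5295, -0.1684, 0.2578]
orientation: [0.147, 3.138, -0.0]
force: [0.6, -0.3, -4.4]
opening: 0.0296
gripper_force: 60.0
```

play_rows(
  increments="0 0 1 0 1;0 0 2 0 1;0 0 3 0 1;0 0 4 0 1;0 0 5 0 1;0 0 5 0 1",
)

```text
t: 9.0
tool_pos: [0.5293, -0.1683, 0.2524]
orientation: [-0.147, -3.138, -0.0]
force: [0.1, -0.4, -4.7]
opening: 0.0296
gripper_force: 60.0
```

play_rows(
  increments="0 0 1 0 1;0 0 2 0 1;0 0 3 0 1;0 0 4 0 1;0 0 5 0 1;0 0 5 0 1",
)

```text
t: 9.6
tool_pos: [0.5293, -0.1683, 0.2474]
orientation: [-0.147, -3.138, -0.0]
force: [0.7, 0.3, -5.0]
opening: 0.0295
gripper_force: 60.0
```

play_rows(
  increments="0 0 1 0 1;0 0 2 0 1;0 0 3 0 1;0 0 4 0 1;0 0 4 0 1",
)

```text
t: 10.1
tool_pos: [0.5292, -0.1683, 0.2434]
orientation: [-0.147, -3.138, -0.0]
force: [-0.5, 0.4, -4.1]
opening: 0.0296
gripper_force: 60.0
```

play_rows(
  increments="0 0 1 0 1;0 0 2 0 1;0 0 3 0 1;0 0 3 0 1",
)

```text
t: 10.5
tool_pos: [0.5294, -0.1683, 0.2405]
orientation: [0.147, 3.138, -0.0]
force: [0.4, 0.1, -4.8]
opening: 0.0295
gripper_force: 60.0
```

play_rows(
  increments="0 0 1 0 1;0 0 2 0 1;0 0 3 0 1;0 0 3 0 1",
)

```text
t: 10.9
tool_pos: [0.5294, -0.1683, 0.2375]
orientation: [0.147, 3.138, -0.0]
force: [1.4, -0.2, -5.3]
opening: 0.0298
gripper_force: 60.0
```

play_rows(
  increments="0 0 1 0 1;0 0 2 0 1;0 0 3 0 1;0 0 4 0 1;0 0 4 0 1",
)

```text
t: 11.4
tool_pos: [0.5294, -0.1684, 0.2335]
orientation: [0.147, 3.138, -0.0]
force: [2.7, -1.1, -5.2]
opening: 0.0297
gripper_force: 60.0
```

play_rows(
  increments="0 0 1 0 1;0 0 2 0 1;0 0 3 0 1;0 0 3 0 1",
)

```text
t: 11.8
tool_pos: [0.5294, -0.1684, 0.2305]
orientation: [0.147, 3.138, -0.0]
force: [2.7, -1.1, -4.8]
opening: 0.0294
gripper_force: 60.0
```

play_rows(
  increments="0 0 1 0 1;0 0 2 0 1;0 0 3 0 1;0 0 3 0 1",
)

```text
t: 12.2
tool_pos: [0.5294, -0.1683, 0.2275]
orientation: [0.147, 3.138, 0.0]
force: [3.3, -0.4, -4.9]
opening: 0.0296
gripper_force: 60.0
```

play_rows(
  increments="-0.5 0 1 0 1;-0.5 0 2 0 1;-0.5 0 3 0 1;-0.5 0 3 0 1",
)

```text
t: 12.6
tool_pos: [0.5296, -0.1683, 0.2242]
orientation: [-0.147, -3.137, -0.0]
force: [1.2, -0.2, -5.2]
opening: 0.0296
gripper_force: 60.0
```

play_rows(
  increments="0 0 1 0 1;0 0 2 0 1;0 0 2 0 1",
)

```text
t: 12.9
tool_pos: [0.5297, -0.1683, 0.2223]
orientation: [-0.147, -3.138, -0.0]
force: [0.9, 0.1, -5.0]
opening: 0.0296
gripper_force: 60.0
```

play_rows(
  increments="0 0 1 0 1;0 0 2 0 1;0 0 2 0 1",
)

```text
t: 13.2
tool_pos: [0.5299, -0.1684, 0.2213]
orientation: [0.146, 3.138, -0.0]
force: [-1.7, 1.8, 1.6]
opening: 0.0295
gripper_force: 60.0
```

play_rows(
  increments="0 0 0.5 0 1;0 0 1 0 1;0 0 1.5 0 1;0 0 2 0 1;0 0 2 0 1",
)

```text
t: 13.7
tool_pos: [0.53, -0.1684, 0.2196]
orientation: [0.147, 3.137, -0.001]
force: [-3.9, 1.6, 5.8]
opening: 0.0295
gripper_force: 60.0
```

play_rows(
  increments="0 0 0.5 0 1;0 0 1 0 1;0 0 1.5 0 1;0 0 2 0 1;0 0 2 0 1",
)

```text
t: 14.2
tool_pos: [0.53, -0.1684, 0.2179]
orientation: [0.146, 3.137, -0.001]
force: [-5.1, 2.4, 7.0]
opening: 0.0293
gripper_force: 60.0
```

play_rows(
  increments="0 0 0.5 0 1;0 0 1 0 1;0 0 1.5 0 1;0 0 2 0 1;0 0 2 0 1",
)

```text
t: 14.7
tool_pos: [0.5301, -0.1684, 0.2161]
orientation: [0.147, 3.137, -0.001]
force: [-6.1, 2.6, 7.4]
opening: 0.0298
gripper_force: 60.0
```

play_rows(
  increments="0.4 0 0.5 0 1;0.4 0 1 0 1;0.4 0 1.5 0 1;0.4 0 2 0 1;0.4 0 2 0 1",
)

```text
t: 15.2
tool_pos: [0.53, -0.1684, 0.2145]
orientation: [0.146, 3.136, -0.001]
force: [-4.1, 3.2, 8.7]
opening: 0.0295
gripper_force: 60.0
```

play_rows(
  increments="0.2 0 0.5 0 1;0.2 0 1 0 1;0.2 0 1 0 1",
)

```text
t: 15.5
tool_pos: [0.53, -0.1684, 0.2137]
orientation: [0.146, 3.136, -0.001]
force: [-4.3, 1.7, 9.7]
opening: 0.0297
gripper_force: 60.0
```

play_rows(
  increments="0 0 0.5 0 1;0 0 1 0 1;0 0 1 0 1",
)

```text
t: 15.8
tool_pos: [0.53, -0.1685, 0.2128]
orientation: [0.146, 3.136, -0.001]
force: [-3.4, 3.5, 9.8]
opening: 0.0296
gripper_force: 60.0
```

play_rows(
  increments="0 0 0.5 0 1;0 0 1 0 1;0 0 1 0 1",
)

```text
t: 16.1
tool_pos: [0.53, -0.1685, 0.2123]
orientation: [0.146, 3.135, -0.001]
force: [-5.1, 4.0, 13.3]
opening: 0.0297
gripper_force: 60.0
```

play_rows(
  increments="0 0 0.5 0 1;0 0 0.8 0 1;0 0 0.8 0 1",
)

```text
t: 16.4
tool_pos: [0.5301, -0.1684, 0.2123]
orientation: [0.146, 3.135, -0.002]
force: [-7.4, 3.9, 17.0]
opening: 0.0296
gripper_force: 60.0
```

play_rows(
  increments="0 0 0.7 0 1;0 0 0.7 0 1;0 0 0.7 0 1",
)

```text
t: 16.7
tool_pos: [0.5302, -0.1685, 0.2123]
orientation: [0.146, 3.134, -0.002]
force: [-9.1, 4.3, 21.7]
opening: 0.0294
gripper_force: 60.0
```

```bash
python3 - <<'E'
from look import *
st()
robot.read_camera("scene");robot.read_camera("wrist")
lm(["scene","wrist"],["coupling_boss","cam_a_pad","cam_b_pad"])
E
```

```text
t 16.7 tcp [ 530.2 -168.5  212.3] xang 174.66 yang 84.66 z [ 0.004 -0.001 -1.   ] F [-9.1  4.3 21.7] T [1.03 2.   0.01] op 29.4 60.0
scene coupling_boss [([528.0, -166.0, 222.0], 0.82), ([531.0, -170.0, 111.0], 0.63)]
scene cam_a_pad []
scene cam_b_pad [([610.0, -177.0, 213.0], 0.59)]
wrist coupling_boss [([529.0, -171.0, 223.0], 0.62)]
wrist cam_a_pad [([449.0, -165.0, 208.0], 0.77)]
wrist cam_b_pad [([607.0, -173.0, 214.0], 0.97)]
```

play_rows(
  increments="0 0 -2 0 1;0 0 -4 0 1;0 0 -4 0 -1;0 0 -4 0 -1;0 0 -4 0 -1;0 0 -4 0 -1;0 0 -4 0 -1;0 0 -4 0 -1;0 0 -4 0 -1;0 0 -4 0 -1",
)

```text
t: 18.1
tool_pos: [0.5293, -0.1683, 0.2121]
orientation: [-0.147, -3.138, 0.0]
force: [-0.4, 0.7, -0.5]
opening: 0.0888
gripper_force: 0.0
```

```bash
python3 - <<'E'
from look import *
st()
E
```

```text
t 18.1 tcp [ 529.3 -168.3  212.1] xang 174.65 yang 84.65 z [-0. -0. -1.] F [-0.4  0.7 -0.5] T [ 0.01 -0.02  0.  ] op 88.8 0.0
```

play_rows(
  increments="0 0 -20 0 -1;0 0 -45 0 -1;0 0 -65 0 -1;20 0 -65 0 1;50 0 -65 0 1;78 0 -65 0 1;78 0 -65 0 1;78 0 -65 0 1;78 0 -65 0 1;78 0 -65 0 1;78 0 -65 0 1;78 0 -65 0 1;78 0 -65 0 1;78 0 -65 0 1;78 0 -65 0 1;78 0 -65 0 1",
  force=30,
)

```text
t: 19.7
tool_pos: [0.4516, -0.161, 0.2772]
orientation: [0.147, 3.138, -0.0]
force: [0.8, -0.5, -0.3]
opening: 0.0001
gripper_force: 0.0
```

```bash
python3 - <<'E'
from look import *
st()
for c in("scene","top","wrist"):
    a=robot.read_camera(c); lm([c],["coupling_boss","cam_a_pad","cam_b_pad"])
    if c=="scene": cv2.imwrite("pics/s2.png",cv2.resize(a[130:290,170:350],None,fx=3.3,fy=3.3))
E
```

```text
t 19.7 tcp [ 451.6 -161.   277.2] xang 174.65 yang 84.65 z [ 0. -0. -1.] F [ 0.8 -0.5 -0.3] T [-0.01  0.04 -0.05] op 0.1 0.0
scene coupling_boss [([533.0, -167.0, 223.0], 0.68), ([760.0, -25.0, -0.0], 0.52)]
scene cam_a_pad [([450.0, -158.0, 201.0], 0.65), ([477.0, -439.0, 1.0], 0.32)]
scene cam_b_pad [([610.0, -178.0, 213.0], 0.43)]
top coupling_boss [([530.0, -165.0, 220.0], 0.57)]
top cam_a_pad []
top cam_b_pad [([608.0, -173.0, 208.0], 0.69)]
wrist coupling_boss []
wrist cam_a_pad [([448.0, -162.0, 204.0], 0.57)]
wrist cam_b_pad [([607.0, -179.0, 210.0], 0.63)]
```

View pics/s2.png

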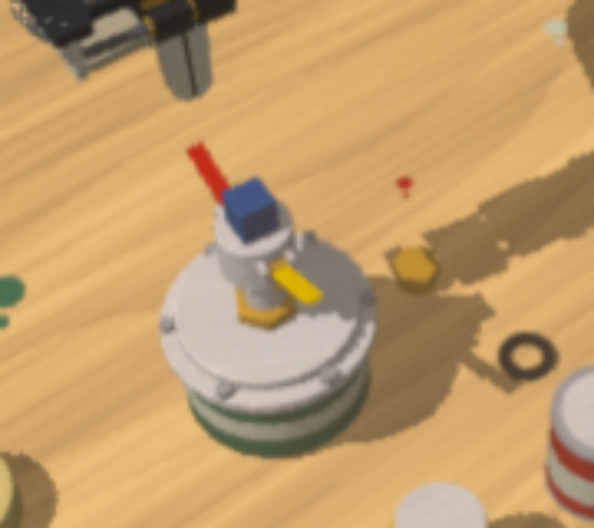

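play_rows(
  increments="0 0 25 0 1;0 0 45 0 1;0 0 55 0 1;0 0 58 0 1;0 0 61 0 1;0 0 64 0 1;0 0 67 0 1;0 0 70 0 1;0 0 72 0 1",
)

```text
t: 21.2
tool_pos: [0.4517, -0.1611, 0.2052]
orientation: [0.147, 3.138, -0.0]
force: [-0.1, -0.3, -0.0]
opening: 0.0005
gripper_force: 0.4
```

play_rows(
  increments="0 0 2 0 1;0 0 4 0 1;1 0 6 0 1;1 0 8 0 1;2 0 10 0 1;2 0 12 0 1",
)

```text
t: 21.8
tool_pos: [0.4499, -0.161, 0.1933]
orientation: [0.147, 3.137, -0.0]
force: [1.5, -0.5, 3.7]
opening: 0.0007
gripper_force: 1.8
```

play_rows(
  increments="0.5 0 3 0 1;1 0 6 0 1;1.5 0 9 0 1;2 0 12 0 1;1.5 0 15 0 1;1 0 18 0 1;0.5 0 21 0 1;0 0 23 0 1",
)

```text
t: 22.6
tool_pos: [0.4499, -0.1609, 0.1702]
orientation: [0.147, 3.137, -0.0]
force: [0.9, -0.5, 5.9]
opening: 0.0006
gripper_force: 2.3
```

play_rows(
  increments="-2 0 3 0 1;-4 0 6 0 1;-6 0 10 0 1;-8 0 13 0 1;-10 0 16 0 1",
)

```text
t: 23.1
tool_pos: [0.4593, -0.1617, 0.1539]
orientation: [-0.147, -3.137, -0.0]
force: [-2.2, 0.3, 5.7]
opening: 0.0005
gripper_force: 2.3
```

play_rows(
  increments="-1.5 0 2 0 1;-3 0 3.5 0 1;-5 0 5 0 1;-5 0 5 0 1",
)

```text
t: 23.5
tool_pos: [0.4643, -0.1621, 0.1487]
orientation: [-0.147, -3.137, -0.001]
force: [-2.3, 0.6, 3.7]
opening: 0.0005
gripper_force: 1.6
```

play_rows(
  increments="-1 0 0.5 0 1;-2 0 1 0 1;-2 0 1 0 1",
)

```text
t: 23.8
tool_pos: [0.4662, -0.1623, 0.1477]
orientation: [-0.147, -3.137, -0.001]
force: [-2.5, 0.9, 1.8]
opening: 0.0006
gripper_force: 2.0
```

play_rows(
  increments="-1 0 0 0 1;-2 0 0 0 1;-2 0 0 0 1",
)

```text
t: 24.1
tool_pos: [0.4678, -0.1624, 0.1473]
orientation: [-0.147, -3.136, -0.001]
force: [-5.0, -0.3, -1.0]
opening: 0.0006
gripper_force: 2.2
```

play_rows(
  increments="-1 0 0 0 1;-2 0 0 0 1;-2 0 0 0 1",
)

```text
t: 24.4
tool_pos: [0.4688, -0.1625, 0.1469]
orientation: [-0.147, -3.134, -0.001]
force: [-9.6, 0.4, 0.0]
opening: 0.0005
gripper_force: 4.3
```

```bash
python3 - <<'E'
from look import *
st()
for c in("scene","wrist"):
    a=robot.read_camera(c); lm([c],["coupling_boss","cam_a_pad","cam_b_pad"])
cv2.imwrite("pics/w3.png",a)
E
```

```text
t 24.4 tcp [ 468.8 -162.5  146.9] xang 174.65 yang 84.65 z [-0.004  0.001 -1.   ] F [-9.6  0.4  0. ] T [0.05 1.69 0.05] op 0.5 4.3
scene coupling_boss [([528.0, -170.0, 224.0], 0.75), ([529.0, -165.0, 108.0], 0.67)]
scene cam_a_pad [([479.0, -437.0, 0.0], 0.72)]
scene cam_b_pad [([605.0, -177.0, 221.0], 0.6)]
wrist coupling_boss []
wrist cam_a_pad []
wrist cam_b_pad []
```

View pics/w3.png

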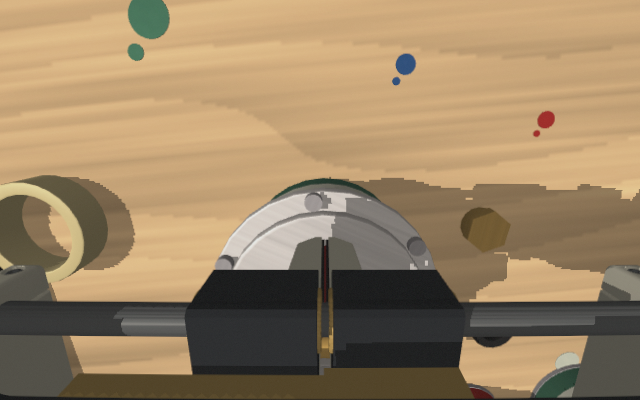

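play_rows(
  increments="-1 0 0 0 1;-2 0 0 0 1;-2 0 0 0 1;-2 0 0 0 1",
)

```text
t: 25.2
tool_pos: [0.4694, -0.1626, 0.1464]
orientation: [-0.147, -3.131, -0.002]
force: [-14.8, -0.4, 0.6]
opening: 0.0006
gripper_force: 7.1
```

play_rows(
  increments="6 0 0 0 1;14 0 0 0 1;24 0 -10 0 1;34 0 -40 0 1;34 0 -80 0 1;34 0 -120 0 1;34 0 -130 0 1;34 0 -130 0 1",
)

```text
t: 26.0
tool_pos: [0.44, -0.1604, 0.2808]
orientation: [0.146, 3.133, -0.003]
force: [1.3, -0.4, -0.5]
opening: 0.0004
gripper_force: 0.0
```

```bash
python3 - <<'E'
from look import *
st()
for c in("scene","wrist"):
    a=robot.read_camera(c); lm([c],["coupling_boss","coupling_mouth","cam_a_pad","cam_b_pad"])
    if c=="scene": b=cv2.resize(a[170:270,200:300],None,fx=4,fy=4)
cv2.imwrite("pics/sw3.png",np.hstack([b,cv2.resize(a[200:400,220:420],(400,400))]))
E
```

```text
t 26.0 tcp [ 440.  -160.4  280.8] xang 174.66 yang 84.66 z [ 0.005 -0.002 -1.   ] F [ 1.3 -0.4 -0.5] T [ 0.02 -0.03 -0.  ] op 0.4 0.0
scene coupling_boss [([516.0, -11.0, -0.0], 0.74), ([528.0, -168.0, 224.0], 0.67)]
scene coupling_mouth [([529.0, -166.0, 162.0], 0.65)]
scene cam_a_pad []
scene cam_b_pad [([609.0, -174.0, 217.0], 0.41)]
wrist coupling_boss [([528.0, -169.0, 222.0], 0.55)]
wrist coupling_mouth []
wrist cam_a_pad [([478.0, -164.0, 146.0], 0.47)]
wrist cam_b_pad []
```

View pics/sw3.png

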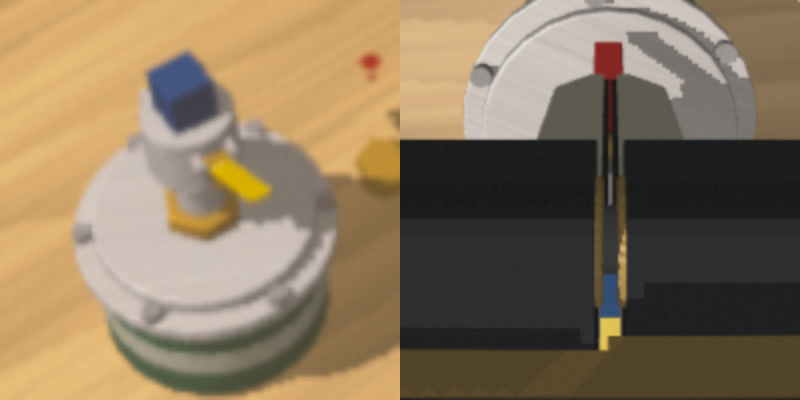

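play_rows(
  increments="-30 0 0 0 1;-75 0 0 0 1;-120 0 0 0 1;-155 0 0 0 1;-170 0 0 0 1;-170 0 0 0 1;-170 0 20 0 1;-170 0 40 0 1;-170 0 46 0 1;-170 0 50 0 1;-170 0 53 0 1",
)

```text
t: 27.6
tool_pos: [0.6079, -0.1758, 0.2259]
orientation: [0.147, 3.137, -0.001]
force: [0.7, -0.3, -0.1]
opening: 0.0006
gripper_force: 0.0
```

play_rows(
  increments="0 0 3 0 1;0 0 6 0 1;0 0 9 0 1;0 0 12 0 1;0 0 15 0 1;0 0 18 0 1;0 0 20 0 1",
)

```text
t: 28.3
tool_pos: [0.608, -0.1757, 0.205]
orientation: [0.147, 3.138, -0.0]
force: [1.9, 0.7, 3.2]
opening: 0.0004
gripper_force: 1.7
```

play_rows(
  increments="0 0 3 0 1;-1 0 6 0 1;-1 0 9 0 1;-2 0 12 0 1;-2.5 0 15 0 1;-3 0 18 0 1;-3.5 0 21 0 1;-4 0 24 0 1;-3.5 0 27 0 1;-3 0 30 0 1;-2.5 0 33 0 1;-2 0 35 0 1",
)

```text
t: 29.5
tool_pos: [0.6098, -0.1759, 0.1699]
orientation: [-0.147, -3.138, 0.0]
force: [-1.0, -0.1, 5.5]
opening: 0.0006
gripper_force: 2.1
```

play_rows(
  increments="2 0 3 0 1;4 0 6 0 1;6 0 10 0 1;8 0 13 0 1;10 0 16 0 1;12 0 18 0 1;15 0 21 0 1;17 0 22 0 1",
)

```text
t: 30.3
tool_pos: [0.5942, -0.1745, 0.1488]
orientation: [0.146, 3.135, -0.001]
force: [9.8, -1.0, 6.9]
opening: 0.0004
gripper_force: 5.6
```

play_rows(
  increments="1 0 0 0 1;2 0 0 0 1;3 0 0 0 1;4 0 0 0 1;4 0 0 0 1",
)

```text
t: 30.8
tool_pos: [0.5933, -0.1744, 0.1496]
orientation: [0.145, 3.128, -0.002]
force: [19.3, -3.0, -3.1]
opening: 0.0006
gripper_force: 8.3
```

play_rows(
  increments="-6 0 0 0 1;-14 0 0 0 1;-24 0 -10 0 1;-34 0 -40 0 1;-34 0 -80 0 1;-34 0 -120 0 1;-34 0 -160 0 1;-34 0 -160 0 1;-34 0 -160 0 1",
)

```text
t: 31.7
tool_pos: [0.6232, -0.1772, 0.3084]
orientation: [0.147, 3.138, -0.0]
force: [-0.1, -0.3, -1.7]
opening: 0.0007
gripper_force: 0.0
```

```bash
python3 - <<'E'
from look import *
st()
for c in("scene","wrist","top"):
    a=robot.read_camera(c); lm([c],["coupling_boss","coupling_mouth","cam_a_pad","cam_b_pad"])
    if c=="scene": b=cv2.resize(a[170:270,200:300],None,fx=4,fy=4)
    if c=="wrist": w=cv2.resize(a[200:400,220:420],(400,400))
cv2.imwrite("pics/sw4.png",np.hstack([b,w]))
E
```

```text
t 31.7 tcp [ 623.2 -177.2  308.4] xang 174.65 yang 84.65 z [ 0.001 -0.    -1.   ] F [-0.1 -0.3 -1.7] T [0.04 0.02 0.02] op 0.7 0.0
scene coupling_boss [([531.0, -167.0, 224.0], 0.76)]
scene coupling_mouth [([529.0, -166.0, 161.0], 0.9)]
scene cam_a_pad []
scene cam_b_pad [([588.0, -173.0, 148.0], 0.49)]
wrist coupling_boss [([529.0, -167.0, 222.0], 0.63)]
wrist coupling_mouth []
wrist cam_a_pad [([472.0, -165.0, 147.0], 0.84)]
wrist cam_b_pad [([581.0, -177.0, 148.0], 0.6)]
top coupling_boss [([528.0, -167.0, 221.0], 0.59)]
top coupling_mouth [([527.0, -171.0, 169.0], 0.71)]
top cam_a_pad [([476.0, -165.0, 144.0], 0.51)]
top cam_b_pad [([586.0, -172.0, 145.0], 0.4)]
```

View pics/sw4.png

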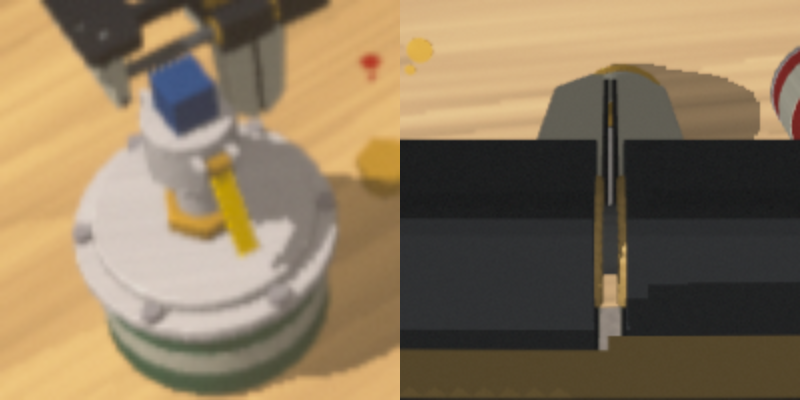

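```bash
python3 -c "
from look import *
print(robot.close_job())"
```

```text
the job is handed in; nothing more can be done
None
```

I pushed the coupling down until it hit the firm stop (about 27 N), swung the red then the yellow cam arm down to their stops (15 N and 19 N), and handed the job in at about 32 s with the gripper clear; no verdict came back, but the last measured positions agree with both arms being locked.

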